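# Turn up the draining utensil pot

### The arm

A 6-joint arm with a two-finger parallel gripper is mounted at the origin on a cart in front of the work surface, level with it; the furniture and walls round the work are solid. World frame = base frame: x ahead of the robot, y to its left, z up, the work surface at z = 0. Lengths are in mm, angles in rad, forces in N, time in s.
With the tool pointing down it reaches from about 200 to 875 mm from the base axis. Payload 3.4 kg.
Tool frame: the origin (TCP) lies at the very end of the fingers, on their centre line; the grasp point (between the pads) lies bot.grip_point_offset behind it (bot.grip_point_offset is the distance from the TCP to the grasp point, in mm); z points along the fingers, y is the line along which they close (so a half turn about z gives the same grasp; the last joint's range is limited). The gripper opens to 94 mm and grips with 3 to 60 N. Pads are 16 mm wide; open, the fingers measure 119 mm over their backs; the gripper's body (75 mm by 177 mm) begins 78 mm behind the grasp point.
Start: joints at [1.075, 0.276, 1.505, -0, 1.361, -0.121], TCP at [210.52, 535.114, 205.493] pointing down, gripper open.
Joint ranges: [-2.89, 2.89], [-0.75, 2.08], [0.22, 2.7], [-1.18, 4.32], [0.11, 2.71], [-2.7, 2.7]. Speed limits (rad/s): [2.57, 2.57, 3.14, 3.14, 3.14, 3.14].

### API

Orientations are given as a rotation vector (axis times angle).
In Python, from rig import bot, eoat, planner, get_image, calibration gives the robot as it stands. Calls block until the motion is done:
- bot.goto(position, orientation): joint-space move of the TCP to a pose.
- bot.movel(position, rot=None, velocity=150): straight line of the TCP; rot=None keeps the orientation; velocity is the mean speed in mm/s.
- bot.movej(angles): joint-space move.
- eoat.gripper_to(opening): finger opening in mm; the grip force is fixed at half the most; returns when the fingers have stopped.
- bot.pause(seconds).
- planner.solve_ik(position, orientation): joint angles nearest the present ones, or None.
- get_image(name): name is "side" or "top"; returns the picture (480x640x3 uint8, blue, green, red); there is no depth.
- calibration(name): a dict with "fx", "fy", "cx", "cy" (pixels), "pose" (4x4, takes a point from camera to world coordinates). Camera axes: x right, y down, z forward; pixel columns grow to the right and rows downward; lengths in mm; the calibration is good to about 2 mm. A picture is of the moment at which its call begins. calibration takes no time and is no camera call.
A pose or a line that the arm cannot do raises bot.PlanningError and nothing moves.
- bot.job_done(): hands the job in; it is judged then, once.
Readings, each from a call of its own:
- bot.current_time(): time.
- bot.current_joint_positions(): joint angles.
- bot.current_qd(): joint speeds.
- bot.current_tau(): joint torques, N m.
- bot.current_eef_pos(): TCP position.
- bot.current_tcp_rot(): TCP orientation.
- bot.current_contact_force(): force on the tool from outside, world axes, zero at the start.
- bot.current_wrist_torque(): the same for the moment, N m.
- bot.current_opening(): finger opening in mm.
- bot.current_grasp_force(): force on a finger pad.
Only numpy, scipy, OpenCV 4.12 (cv2) and the standard library are available. Lean on these libraries where they do the work, as an engineer would, in place of code of your own. Each camera call takes 0.05 s, during which the arm holds its last target. There are 200 camera calls.

### The job

Two square utensil pots are draining mouth-down on the slatted board. Take the one at the sink end of the board (the robot's left), turn it over and stand it mouth-up in the middle of the round trivet, setting it down rather than dropping it at any point. Leave the other pot draining where it stands, and do not shift the mug, the beaker or the lemon.

Things in the scene. Friction and masses are not known exactly. Their poses are not given: they have to be found in the camera images.
- pot_tall: the taller square utensil pot, white stoneware, 60x60 mm outside, 92 mm high, wall and base 6 mm, about 0.25 kg; open at one end. Origin at the centre of its mouth (rim plane); z points along its axis from the mouth to the closed base, so z up = mouth-down (as at the start) and z down = mouth-up; x and y are square to its side faces
- pot_broad: the lower, broader square utensil pot, white stoneware, 66x66 mm outside, 76 mm high, wall and base 6 mm, about 0.25 kg. Origin and axes as for the tall pot: origin at the centre of the mouth, z from mouth to closed base. Which of the two pots stands at the sink end of the board differs from run to run
- board: slatted draining board of light wood, fixed, 112 mm (its x) by 236 mm (its y) and 14 mm high; slats run along y. Origin at the centre of its underside, z up; its +y end is the sink end. A pot stands about 61 mm either side of its centre along y
- trivet: round dark wooden trivet, fixed, 120 mm across, 10 mm thick, flat. Origin at the centre of its underside, z up
- mug: green mug standing upright, body 86 mm across, 96 mm high, 118 mm long with the handle; origin under the centre of its whole outline, handle towards its -y (body axis 16 mm towards +y)
- beaker: round white plastic beaker standing on its rim, 76 mm across, 105 mm high; origin under its centre
- lemon: lemon, 71x53x51 mm, lying on the worktop; origin at its underside as it lies at the start
Not all that is in view belongs to the job. Leave any pink or red look-alike of the pot_tall alone.

How it is judged:
By the outcome, as a careful person would: the job done as asked, in the order asked, and still so for the second after the job is handed in, with the robot touching nothing.
It also fails if it takes over 72 s, if anything falls off the work surface, if the arm or the gripper's body presses on something with over 40 N, if the wrist force passes 120 N, or if a joint passes its speed limit or range.

## Working session

There is one attempt and no reset: what is moved stays moved. The work goes in short steps, each a Python script; the robot and the scene stay as the last script left them, time stands still between calls to the robot, and variables do not carry over. Pictures are saved under pics/ and viewed, at most 10 in all, crops included, and the job is handed in when it is done.

```bash
ls; mkdir -p pics; python3 - <<'E'
from rig import bot, get_image, calibration
import cv2, numpy as np
for n in("top","side"):
    cv2.imwrite(f"pics/{n}0.png",get_image(n)); c=calibration(n); print(n,c["fx"],c["fy"],c["cx"],c["cy"]); print(np.round(c["pose"],3))
print(bot.grip_point_offset, bot.current_time(), bot.current_tcp_rot())
E
```

```text
pics
top 502.772483334576 502.772483334576 324.7073919825758 244.91878430324857
[[-2.400000e-02 -9.910000e-01  1.300000e-01  3.609170e+02]
 [-1.000000e+00  2.200000e-02 -1.100000e-02 -2.468720e+02]
 [ 8.000000e-03 -1.300000e-01 -9.920000e-01  1.198854e+03]
 [ 0.000000e+00  0.000000e+00  0.000000e+00  1.000000e+00]]
side 507.0421684499181 507.0421684499181 324.2760756261003 234.26585484993527
[[-9.97000e-01 -3.50000e-02  7.30000e-02  4.41054e+02]
 [-8.10000e-02  4.62000e-01 -8.83000e-01  6.46278e+02]
 [-3.00000e-03 -8.86000e-01 -4.64000e-01  4.99087e+02]
 [ 0.00000e+00  0.00000e+00  0.00000e+00  1.00000e+00]]
18.8 0.1 [-5.85201127e-01 -3.08609993e+00  2.46146557e-03]
```

View pics/top0.png

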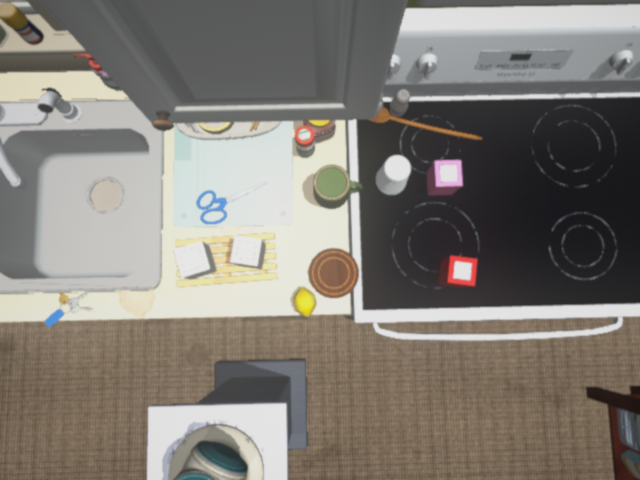

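View pics/side0.png

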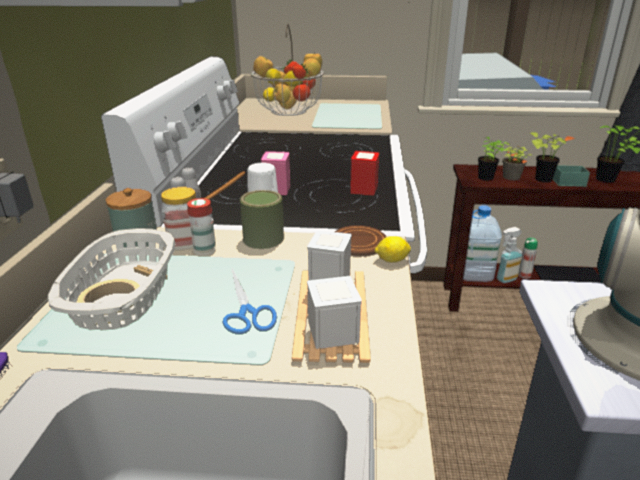

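The top view shows the sink-end pot's base near (195,260), the other at (247,251), the trivet at (333,273), the mug at (332,186), the lemon at (305,302) and the beaker at (394,175). The side view shows the sink-end pot's top at about (333,298). Next I'll measure from enlarged crops and masks.

```bash
cat > h.py <<'E'
import cv2, numpy as np
from rig import calibration
def ray(n,uv,z):
    c=calibration(n);P=np.array(c["pose"]);d=P[:3,:3]@[(uv[0]-c["cx"])/c["fx"],(uv[1]-c["cy"])/c["fy"],1]
    return P[:3,3]+d*(z-P[2,3])/d[2]
def proj(n,p):
    c=calibration(n);P=np.array(c["pose"]);q=P[:3,:3].T@(np.array(p)-P[:3,3])
    return np.array([c["fx"]*q[0]/q[2]+c["cx"],c["fy"]*q[1]/q[2]+c["cy"]])
E
python3 - <<'E'
from h import *
T=cv2.imread("pics/top0.png");S=cv2.imread("pics/side0.png")
a=cv2.resize(T[225:295,165:285],None,fx=6,fy=6,interpolation=cv2.INTER_CUBIC)
b=cv2.resize(S[225:365,285:385],None,fx=4,fy=4,interpolation=cv2.INTER_CUBIC)
cv2.imwrite("pics/a.png",a);cv2.imwrite("pics/b.png",b)
def mask(T,lo,x0,y0,x1,y1,smax=40):
    h=cv2.cvtColor(T,cv2.COLOR_BGR2HSV);m=((h[...,2]>lo)&(h[...,1]<smax)).astype(np.uint8);k=np.zeros_like(m);k[y0:y1,x0:x1]=1;return m*k
for lo in (190,205,215):
  for n,(x0,x1) in {"L":(170,222),"R":(222,270)}.items():
    cs,_=cv2.findContours(mask(T,lo,x0,228,x1,285),0,2)
    c=max(cs,key=cv2.contourArea);print(lo,n,cv2.contourArea(c),cv2.minAreaRect(c))
# trivet
h=cv2.cvtColor(T,cv2.COLOR_BGR2HSV);m=((h[...,2]<170)&(h[...,1]>90)&(h[...,0]<15)).astype(np.uint8);k=np.zeros_like(m);k[240:305,300:365]=1;m*=k
cs,_=cv2.findContours(m,0,2);c=max(cs,key=cv2.contourArea);e=cv2.fitEllipse(cv2.convexHull(c));print("triv",e,ray("top",e[0],10))
for nm,uv,z in(("mug",(331,186),96),("lemon",(305,302),26),("beaker",(400,160),105)):print(nm,ray("top",uv,z).round())
E
```

```text
190 L 1626.5 ((195.5, 256.0), (56.0, 51.0), 90.0)
190 R 987.0 ((245.5, 246.5), (37.0, 47.0), 90.0)
205 L 1606.0 ((195.5, 256.0), (56.0, 51.0), 90.0)
205 R 967.5 ((245.5, 246.5), (37.0, 47.0), 90.0)
215 L 1590.0 ((195.5, 256.0), (56.0, 51.0), 90.0)
215 R 949.0 ((245.5, 246.5), (37.0, 47.0), 90.0)
triv ((333.4980773925781, 272.7818908691406), (47.26840591430664, 47.67866134643555), 92.08888244628906) [ 449.30380765 -279.3378234    10.        ]
mug [ 638. -276.   96.]
lemon [ 382. -211.   26.]
beaker [ 692. -433.  105.]
```

View pics/a.png

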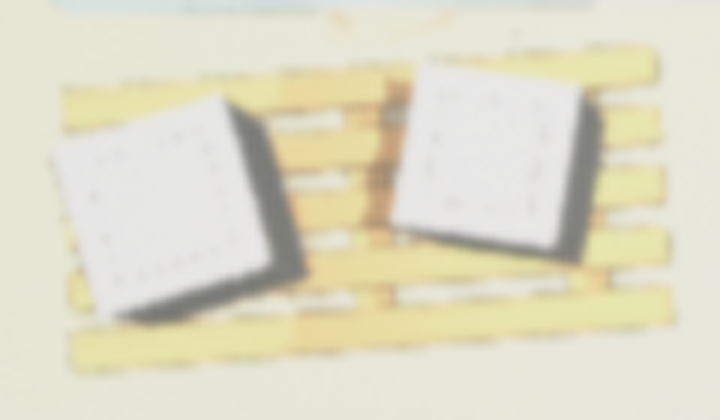

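View pics/b.png

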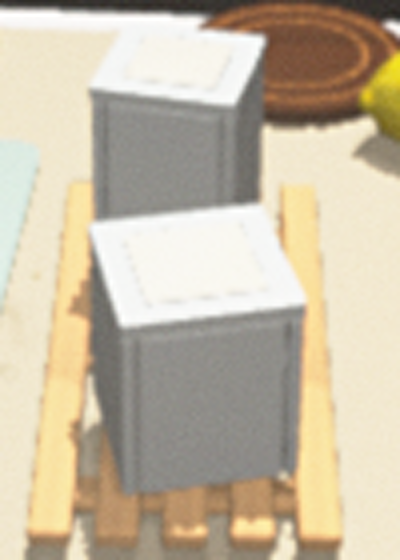

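Both crops show the sink-end pot is the larger one: its edge is about 30 px, against about 26 px for the other. So it's pot_broad, pending a check against triangulation. I'll compute its pose and test horizontal-tool poses, where a 180° roll about the tool axis flips the pot.

```bash
python3 - <<'E'
from h import *
from rig import planner,bot
from scipy.spatial.transform import Rotation as R
a=np.array([(52,152),(222,97),(272,268),(110,322)])/6+np.array([165,225])-.4
ar=np.array([(428,65),(583,88),(555,248),(390,226)])/6+np.array([165,225])-.4
b=np.array([(90,226),(260,206),(305,308),(128,327)])/4+np.array([285,225])-.4
br=np.array([(122,27),(265,38),(237,104),(92,93)])/4+np.array([285,225])-.4
for nm,t,s in(("L",a,b),("R",ar,br)):
  for z in(90,106):
    for n,q in(("top",t),("side",s)):
      p=np.array([ray(n,x,z)[:2] for x in q]);e=np.roll(p,-1,0)-p
      print(nm,z,n,p.mean(0).round(1),np.linalg.norm(e,axis=1).round(1),(np.degrees(np.arctan2(e[:,1],e[:,0]))%90).round(1))
def rot(yaw,roll,pitch=0): # tool z horizontal along yaw; roll0 -> y tool horizontal, x tool down
    z=np.array([np.cos(yaw),np.sin(yaw),0]);y=np.array([-np.sin(yaw),np.cos(yaw),0]);M=np.c_[np.cross(y,z),y,z]
    return (R.from_matrix(M)*R.from_euler('z',roll)).as_rotvec()
def tst(c,yd,z,roll):
    y=np.radians(yd);p=[c[0]+18.8*np.cos(y),c[1]+18.8*np.sin(y),z]
    q=planner.solve_ik(p,rot(y,roll));return None if q is None else np.round(q,2)
print("pick");
for c in [(460,30)]:
  for yd in range(-110,60,10):
    for r in(0,np.pi): print(yd,round(r),tst(c,yd,52,r))
print("place")
for yd in range(-140,90,10):
    for r in(0,np.pi): print(yd,round(r),tst((449,-279),yd,48,r))
E
```

```text
L 90 top [479.9  35.1] [65.3 66.6 62.  67.1] [17.  16.4 17.4 19.3]
L 90 side [478.1  40.3] [64.9 67.2 62.2 65.1] [16.7 15.5 14.8 17.9]
L 106 top [478.2  31. ] [64.4 65.7 61.1 66.1] [17.  16.4 17.4 19.3]
L 106 side [476.7  64. ] [62.4 64.6 59.8 62.6] [16.7 15.5 14.8 17.9]
R 90 top [496.9 -84.6] [58.2 60.3 61.4 61.3] [80.2 79.7 81.1 76.8]
R 90 side [ 495. -110.] [63.3 60.  60.5 60.6] [84.9 81.  85.6 83.7]
R 106 top [494.9 -86.9] [57.4 59.4 60.5 60.4] [80.2 79.7 81.1 76.8]
R 106 side [492.9 -80.5] [60.9 57.7 58.1 58.3] [84.9 81.  85.6 83.7]
pick
-110 0 [ 0.47  1.05  1.59 -0.81  1.93  1.21]
-110 3 [ 0.47  1.05  1.59 -0.81  1.93 -1.93]
-100 0 [ 0.54  1.03  1.7  -0.9   1.84  1.25]
-100 3 [ 0.54  1.03  1.7  -0.9   1.84 -1.89]
-90 0 [ 0.6   1.01  1.82 -0.99  1.75  1.31]
-90 3 [ 0.6   1.01  1.82 -0.99  1.75 -1.83]
-80 0 [ 0.66  1.    1.94 -1.09  1.66  1.39]
-80 3 [ 0.66  1.    1.94 -1.09  1.66 -1.75]
-70 0 None
-70 3 None
-60 0 None
-60 3 None
-50 0 None
-50 3 None
-40 0 None
-40 3 None
-30 0 None
-30 3 None
-20 0 None
-20 3 None
-10 0 None
-10 3 None
0 0 None
0 3 None
10 0 None
10 3 None
20 
[... 868 characters left out ...]
 1.59 -2.27]
10 0 [-1.53  1.12  2.42  1.45  1.52  1.17]
10 3 [-1.53  1.12  2.42  1.45  1.52 -1.97]
20 0 [-1.5   1.05  2.27  1.3   1.52  1.4 ]
20 3 [-1.5   1.05  2.27  1.3   1.52 -1.74]
30 0 [-1.45  1.01  2.12  1.17  1.57  1.58]
30 3 [-1.45  1.01  2.12  1.17  1.57 -1.57]
40 0 [-1.39  1.01  1.98  1.06  1.65  1.71]
40 3 [-1.39  1.01  1.98  1.06  1.65 -1.43]
50 0 [-1.33  1.02  1.84  0.96  1.74  1.81]
50 3 [-1.33  1.02  1.84  0.96  1.74 -1.33]
60 0 [-1.26  1.03  1.7   0.87  1.84  1.88]
60 3 [-1.26  1.03  1.7   0.87  1.84 -1.26]
70 0 [-1.2   1.06  1.57  0.79  1.95  1.93]
70 3 [-1.2   1.06  1.57  0.79  1.95 -1.22]
80 0 [-1.13  1.09  1.45  0.71  2.05  1.95]
80 3 [-1.13  1.09  1.45  0.71  2.05 -1.19]
```

The triangulation agrees: the sink-end pot is pot_broad, centred at about (479, 37) with a yaw of 17° and its base at z = 90. The tall pot is near (494, -84). Now I'll fit the arm's link lengths to get link clearances, and check IK along the planned path.

```bash
cat >> h.py <<'E'
from rig import planner,bot,eoat
from scipy.spatial.transform import Rotation as R
G=bot.grip_point_offset
def rot(yaw,roll):
    z=np.array([np.cos(yaw),np.sin(yaw),0]);y=np.array([-np.sin(yaw),np.cos(yaw),0])
    return (R.from_matrix(np.c_[np.cross(y,z),y,z])*R.from_euler('z',roll)).as_rotvec()
def tcp(c,yaw,z): return [c[0]+G*np.cos(yaw),c[1]+G*np.sin(yaw),z]
E
python3 - <<'E'
from h import *
Z=[0,0,1.]
def blocks(q):
    z=lambda a:R.from_euler('z',a);y=lambda a:R.from_euler('y',a)
    A=z(q[0]);B=A*y(q[1]);C=B*y(q[2]);D=C*z(q[3])*y(q[4])
    return A,B,C,D,D*z(q[5])
rng=np.random.default_rng(0);rows=[];rhs=[];er=[]
for i in range(40):
    p=[rng.uniform(350,600),rng.uniform(-300,300),rng.uniform(50,400)];o=R.from_euler('xyz',[np.pi+rng.uniform(-.8,.8),rng.uniform(-.8,.8),rng.uniform(-1,1)])
    q=planner.solve_ik(p,o.as_rotvec())
    if q is None: continue
    A,B,C,D,E=blocks(q);M=[m.as_matrix() for m in(A,B,C,D)]
    rows.append(np.c_[M[0][:,[0,2]],M[1][:,[0,2]],M[2][:,[0,2]],M[3][:,2]]);rhs.append(p);er.append((E.inv()*o).as_rotvec())
x,res,rk,_=np.linalg.lstsq(np.vstack(rows),np.hstack(rhs),rcond=None)
print("a1 d1 a2 L2 a3 L3 d6",x.round(1),"res",res,"rk",rk,"rot",np.round(er[:2],3))
pot=(479.5,36.5);Y=np.radians(-73)
for nm,c,yw,zs in(("pick",pot,Y,(45,52,200)),("pickx",pot,np.radians(17),(45,200)),("place",(449.3,-279.3),np.radians(35),(48,55,200))):
  for r in(0,np.pi):
    for z_ in zs:
      q=planner.solve_ik(tcp(c,yw,z_),rot(yw,r))
      if q is None: print(nm,z_,r,None);continue
      A,B,C,D,E=blocks(q);s=A.apply([x[0],0,x[1]]);e=s+B.apply([x[2],0,x[3]]);w=e+C.apply([x[4],0,x[5]])
      print(nm,z_,round(r,1),np.round(q,2),"elbow",e.round(),"wrist",w.round())
E
```

```text
a1 d1 a2 L2 a3 L3 d6 [ -0.8 131.5  -6.8 669.6  63.1 424.6 427.1] res [176530.95937464] rk 7 rot [[0.    0.    1.571]
 [0.    0.    1.571]]
pick 45 0 None
pick 52 0 None
pick 200 0 None
pick 45 3.141592653589793 None
pick 52 3.141592653589793 None
pick 200 3.141592653589793 None
pickx 45 0 None
pickx 200 0 None
pickx 45 3.141592653589793 None
pickx 200 3.141592653589793 None
place 48 0 [-1.42  1.01  2.05  1.11  1.61  1.65] elbow [  84. -556.  494.] wrist [  80. -529.   66.]
place 55 0 [-1.42  0.99  2.05  1.11  1.61  1.66] elbow [  84. -551.  502.] wrist [  80. -529.   73.]
place 200 0 [-1.42  0.71  2.06  1.14  1.73  1.91] elbow [  65. -426.  643.] wrist [  79. -521.  225.]
place 48 3.1 [-1.42  1.01  2.05  1.11  1.61 -1.49] elbow [  84. -556.  494.] wrist [  80. -529.   66.]
place 55 3.1 [-1.42  0.99  2.05  1.11  1.61 -1.48] elbow [  84. -551.  502.] wrist [  80. -529.   73.]
place 200 3.1 [-1.42  0.71  2.06  1.14  1.73 -1.23] elbow [  65. -426.  643.] wrist [  79. -521.  225.]
```

The arm can't reach a horizontal grasp at the pot's present yaw. Horizontal poses at the trivet with yaw of about 40° are reachable, and the wrist hangs off the front of the counter there.

1. Grasp the pot from above and set it mouth-down on the trivet, turned to 40°.
2. Regrasp it horizontally, lift, roll 180° and set it down mouth-up.

```bash
cat >> h.py <<'E'
def down(a):
    z=np.array([0,0,-1.]);y=np.array([np.cos(a),np.sin(a),0]);return R.from_matrix(np.c_[np.cross(y,z),y,z]).as_rotvec()
def st(m=""):
    print(m,"t",round(bot.current_time(),2),"p",np.round(bot.current_eef_pos(),1),"F",np.round(bot.current_contact_force(),1),"op",round(bot.current_opening(),1),"gf",np.round(bot.current_grasp_force(),1))
def lower(pos,z1,step=2.,df=6,v=40):
    """down in steps until contact force rises"""
    f0=bot.current_contact_force()[2];z=bot.current_eef_pos()[2]
    while z>z1:
        z=max(z-step,z1);bot.movel([pos[0],pos[1],z],velocity=v)
        if abs(bot.current_contact_force()[2]-f0)>df: break
    return z
TR=(449.3,-279.3);PA=np.radians(40)
E
python3 - <<'E'
from h import *
pot=(479.5,36.5)
best=None
for a in(17,197):
  for b in(40,220):
    qs=[planner.solve_ik([*pot,200],down(np.radians(a))),planner.solve_ik([*TR,220],down(np.radians(b)))]
    if all(q is not None for q in qs):
      c=abs(qs[0][5]-qs[1][5])+max(abs(q[5]) for q in qs);print(a,b,np.round(qs,2).tolist())
      if best is None or c<best[0]:best=(c,a,b)
_,a,b=best;print(a,b)
eoat.gripper_to(94)
bot.goto([*pot,200],down(np.radians(a)));bot.movel([*pot,110]);st("above")
lower(pot,43,step=67,v=80);st("low")
eoat.gripper_to(50);st("gripped")
bot.movel([*pot,50],velocity=30);st("lift");bot.movel([*pot,220]);st("up")
bot.goto([*TR,220],down(np.radians(b)));st("over trivet")
from rig import get_image
for n in("top","side"):cv2.imwrite(f"pics/{n}1.png",get_image(n))
cv2.imwrite("pics/m1.png",cv2.resize(np.hstack([cv2.imread("pics/top1.png"),cv2.imread("pics/side1.png")]),(800,300),interpolation=cv2.INTER_AREA))
E
```

```text
17 40 [[-0.07, 0.14, 1.7, -0.0, 1.3, -0.37], [-0.69, 0.2, 1.57, 0.0, 1.37, -1.39]]
17 220 [[-0.07, 0.14, 1.7, -0.0, 1.3, -0.37], [-0.69, 0.2, 1.57, -0.0, 1.37, 1.76]]
17 40
above t 3.11 p [480.2  36.8 110.5] F [ 0.5  0.2 -0.2] op 93.9 gf 0.0
low t 4.34 p [479.8  36.5  43.4] F [-0.2  0.8 -0.5] op 93.9 gf 0.0
gripped t 4.89 p [479.5  36.5  43. ] F [-0.  -0.3 -0.1] op 65.8 gf 30.0
lift t 5.28 p [479.5  36.5  50.1] F [ 0.3  0.9 -4.1] op 66.1 gf 30.0
up t 6.56 p [478.8  36.6 219. ] F [-0.3  0.8 -3. ] op 65.8 gf 30.0
over trivet t 7.77 p [ 449.4 -278.3  219.6] F [ 0.6  0.  -3.2] op 65.7 gf 30.0
```

View pics/m1.png

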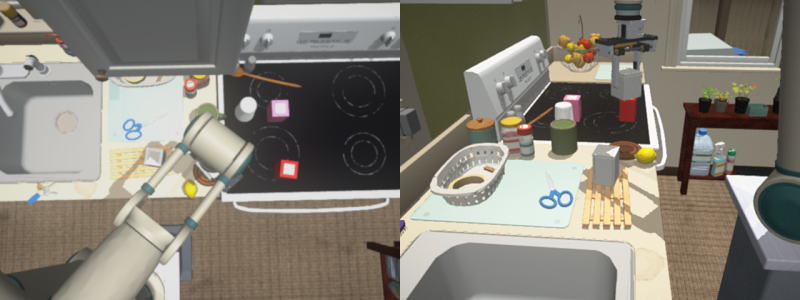

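The pot is held upright over the trivet, and the tall pot and the other objects haven't moved. I'll lower it with contact sensing, release, back off and take pictures.

```bash
python3 - <<'E'
from h import *
from rig import get_image
bot.movel([*TR,45],velocity=100);bot.pause(.2);st("near")
lower(TR,38,step=1,df=4,v=20);st("set")
eoat.gripper_to(82);bot.pause(.2);st("rel")
bot.movel([*TR,220],velocity=200)
q=planner.solve_ik(tcp(TR,PA,220),rot(PA,0));print("ik",q, planner.solve_ik(tcp(TR,PA,48),rot(PA,0)))
# move clear of the view, sideways-back
bot.goto([330,-330,300],down(PA));st("clear")
T=get_image("top");S=get_image("side");cv2.imwrite("pics/top2.png",T);cv2.imwrite("pics/side2.png",S)
a=cv2.resize(T[230:325,285:385],None,fx=4,fy=4,interpolation=cv2.INTER_CUBIC)
b=cv2.resize(S[190:285,300:420],None,fx=4,fy=4,interpolation=cv2.INTER_CUBIC)[:380,:400]
cv2.imwrite("pics/m2.png",np.hstack([a,b]) if a.shape[0]==b.shape[0] else a)
E
```

```text
near t 9.97 p [ 449.5 -279.4   45.3] F [-0.2  0.1 -2.1] op 65.9 gf 30.0
set t 11.72 p [ 449.4 -279.4   39. ] F [-0.5  1.5  3.9] op 66.0 gf 30.0
rel t 12.39 p [ 449.3 -279.3   38.3] F [0.1 0.4 0.2] op 81.9 gf 0.0
ik [-1.39104025  0.69032049  1.97786524  1.10102864  1.79865819  1.98945223] [-1.39104025  1.00692267  1.97575839  1.05786019  1.64928182  1.7091158 ]
clear t 14.11 p [ 330.3 -329.5  298.9] F [-0.6  0.6 -0.7] op 81.8 gf 0.0
```

View pics/m2.png

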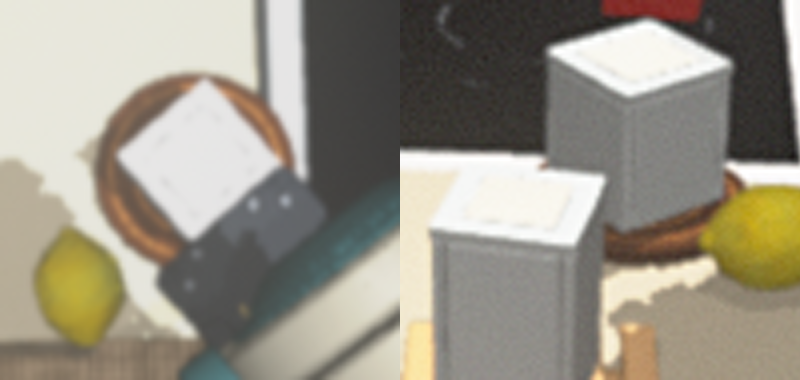

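The left crop (top view) shows the pot mouth-down on the trivet, its base corners near crop px (207,77), (117,153), (190,242) and (279,172), with the lemon clear at (79,287). I'll measure its pose, then look at the horizontal tool from above the pot.

```bash
python3 - <<'E'
from h import *
from rig import get_image
t=np.array([(207,77),(117,153),(190,242),(279,172)])/4+[285,230]-np.array(.4)
s=np.array([(149,49),(248,17),(331,67),(230,99)])/4+[300,190]-np.array(.4)
for n,q in(("top",t),("side",s)):
    p=np.array([ray(n,x,86)[:2] for x in q]);e=np.roll(p,-1,0)-p
    print(n,p.mean(0).round(1),np.linalg.norm(e,axis=1).round(1),(np.degrees(np.arctan2(e[:,1],e[:,0]))%90).round(1))
print("lemon",ray("top",(304.7,301.7),26).round(),"counter edge x",ray("top",(320,316),0).round(),"stove edge y",ray("top",(352,290),0).round())
# stage behind & above the pot
y=PA;B=(TR[0]-60*np.cos(y),TR[1]-60*np.sin(y))
bot.goto(tcp(TR,y,260),rot(y,0));st("horiz");print(np.round(bot.current_joint_positions(),2))
bot.movel(tcp(TR,y,140));st("140")
T=get_image("top");S=get_image("side")
cv2.imwrite("pics/m3.png",cv2.resize(np.hstack([T[180:480,160:560],S[60:360,200:600]]),(800,300)))
E
```

```text
top [ 450.3 -278.9] [65.7 63.7 62.8 66.3] [39.  38.  36.7 35.5]
side [ 447.2 -275.5] [66.  72.6 63.1 69.4] [42.4 35.  39.8 37.1]
lemon [ 383. -210.   26.] counter edge x [ 349. -245.    0.] stove edge y [ 408. -323.    0.]
horiz t 17.31 p [ 463.8 -267.1  260. ] F [0.1 1.1 0.7] op 82.0 gf 0.0
[-1.39  0.62  1.96  1.12  1.84  2.07]
140 t 18.26 p [ 463.7 -267.3  140.6] F [-0.  -0.3 -0.1] op 81.8 gf 0.0
```

View pics/m3.png

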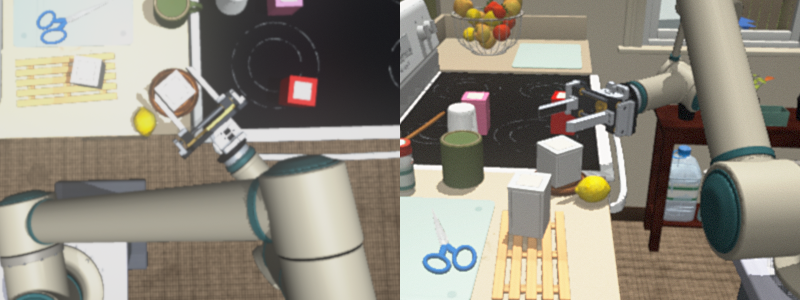

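The tool is horizontal over the pot with the fingers either side of it, and the wrist hangs off the front edge clear of the lemon. I'll lower it with force checks, then grip.

```bash
python3 - <<'E'
from h import *
from rig import get_image
p=tcp(TR,PA,48)
bot.movel(tcp(TR,PA,95),velocity=100);bot.pause(.1)
lower(p,48,step=6,df=5,v=60);st("low")
print(np.round(bot.current_wrist_torque(),2))
T=get_image("top");S=get_image("side")
cv2.imwrite("pics/m4.png",cv2.resize(np.hstack([T[230:330,285:385],S[170:270,320:420]]),(800,400)))
E
```

```text
low t 21.06 p [ 463.7 -267.2   47.7] F [ 1.2 -0.4 -0.3] op 82.2 gf 0.0
[-0.25  0.41  0.01]
```

View pics/m4.png

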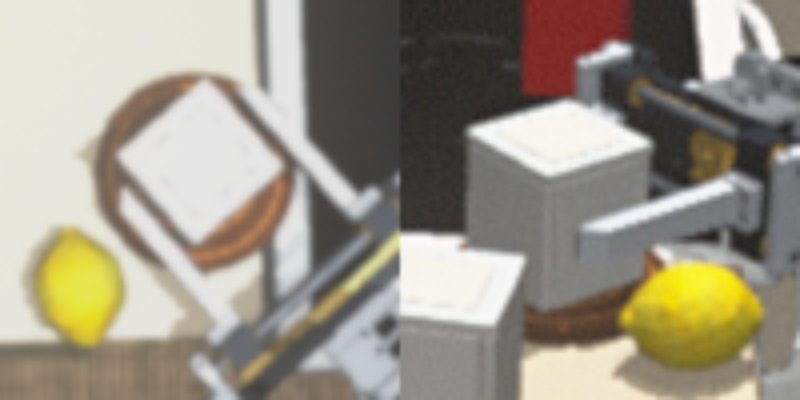

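```bash
python3 - <<'E'
from h import *
eoat.gripper_to(50);st("grip")
bot.movel(tcp(TR,PA,56),velocity=30);st("lift")
bot.movel(tcp(TR,PA,230));st("up")
q=np.array(bot.current_joint_positions());q2=planner.solve_ik(tcp(TR,PA,230),rot(PA,np.pi));print(np.round(q,2),np.round(q2,2))
q2=np.array(q2)
if np.abs(q2[:5]-q[:5]).max()<.1:
    bot.movej(q2);st("flip")
    bot.movel(tcp(TR,PA,58),velocity=100);bot.pause(.2);st("near")
    lower(tcp(TR,PA,0),46,step=1,df=4,v=20);st("set")
E
```

```text
grip t 21.56 p [ 463.5 -266.8   48.1] F [-1.5  1.  -0.5] op 65.8 gf 30.0
lift t 21.98 p [ 463.8 -267.4   55.8] F [-0.  -0.6 -2.6] op 66.0 gf 30.0
up t 23.28 p [ 463.7 -267.1  229.3] F [ 0.3  0.1 -1.9] op 65.7 gf 30.0
[-1.39  0.67  1.97  1.11  1.81  2.01] [-1.39  0.67  1.97  1.11  1.81 -1.13]
flip t 25.93 p [ 463.7 -267.3  229.9] F [-0.   0.3 -1.5] op 65.6 gf 30.0
near t 28.0 p [ 463.7 -267.2   58.3] F [-0.4  1.1 -2.5] op 65.7 gf 30.0
set t 30.75 p [ 463.7 -267.3   48.2] F [-1.1 -1.3  1.9] op 65.6 gf 30.0
```

```bash
python3 - <<'E'
from h import *
from rig import get_image
bot.pause(.2);eoat.gripper_to(80);bot.pause(.3);st("rel")
bot.movel(tcp(TR,PA,120),velocity=60);bot.movel(tcp(TR,PA,260));st("up")
bot.movej([-2.0,*bot.current_joint_positions()[1:]]);st("clear")
T=get_image("top");S=get_image("side");cv2.imwrite("pics/top5.png",T);cv2.imwrite("pics/side5.png",S)
cv2.imwrite("pics/m5.png",cv2.resize(np.hstack([T[150:325,160:420],S[150:325,230:490]]),(800,270),interpolation=cv2.INTER_CUBIC))
E
```

```text
rel t 31.7 p [ 463.7 -267.2   47.3] F [1.  0.6 0.1] op 80.1 gf 0.0
up t 34.14 p [ 463.7 -267.1  259.4] F [0.7 0.1 0.3] op 79.8 gf 0.0
clear t 35.35 p [ 228.2 -483.9  259.3] F [ 0.1  0.4 -0.1] op 79.9 gf 0.0
```

View pics/m5.png

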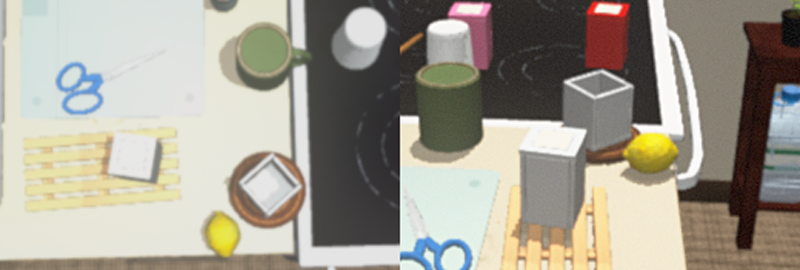

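The pot stands mouth-up in the middle of the trivet. The tall pot, mug, beaker and lemon are where they were.

```bash
python3 -c "
from rig import bot
print(bot.job_done())"
```

```text
the job is handed in; nothing more can be done
None
```

The sink-end pot (pot_broad) is turned over and standing mouth-up in the middle of the trivet, with everything else left in place; I set it mouth-down on the trivet once on the way to change grip, and handed in at about 35 s.

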